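# Open the slide stacker and hold its follower at the loading mark

### The job

Lift the loose dust cap off the top of the slide stacker and set it gently upright over the parking post, down on its foot, and leave it there. Then take the knob under it, pull the sprung telescoping rod up until the small tab at the stacker's front is level with the index pointer, and finish while still holding the knob there, so that a colleague can load slides. Do not shift the pointer or disturb the dropper bottle, the slide box and the rack.

Things in the scene. Friction and masses are not known exactly. Their poses are not given: they have to be found in the camera images.
- cap_mid (a point): Centre (half-way up) of the loose dust cap: grey plastic cylinder, 44 mm across, 56 mm high, closed on top and open below (bore 35 mm wide, 51 mm deep), about 45 g; z axis up. At the start it stands upright over the knob, its lower rim on the stacker's steel collar. It hides the knob.
- cap: The same loose cap; origin at the centre of its open lower rim, z up through the closed top.
- post_seat (a point): Centre of the top face of the parking post's foot, a fixed steel disc 68 mm across and 6 mm thick on the table; from this point an aluminium post 20 mm thick rises 36 mm (its top 8 mm tapered). The parked cap goes over the post with its rim on the foot, so that its centre is 28 mm above this point. The post stands on one side of the robot's middle line and the stacker on the other, either way round.
- collar (a point): Centre of the top face of the stacker's steel collar (54 mm across), 180 mm above the table. The stacker is fixed: a white magazine 44 mm (x) by 90 mm (y) and 130 mm high on a 110 by 130 mm base, with a 28 mm tube up to the collar on top. Its own x axis (of this point) points out of its open front, away from the robot, z up.
- knob (a point): Centre of the black knob, a plain upright cylinder 26 mm across and 26 mm high, on the 12 mm rod. With the rod in, it is 29 mm above the collar's top, 16 mm free between collar and knob. It moves straight up with the rod.
- rod: The telescoping rod with knob, follower plate and tab, one rigid part; origin at the centre of the stacker's underside when the rod is in. It slides straight up by 0 to 80 mm. Its inner spring pulls it back down: with the rod's weight about 5 N at the start and 9 N at the end of the travel; let go, it returns fully.
- tab (a point): Middle of the outer end of the dark steel tab (14 mm wide, 5 mm thick) that sticks 22 mm out of the magazine's open front and rises with the rod, one to one; half-way up its thickness. With the rod in it is 35 mm above the table.
- pointer (a point): Tip of the index pointer, a level black plastic finger (5 mm thick, this point in the middle of its height) on a clamp 26 mm wide and 16 mm high with a round screw at the same height, on the front's strip beside the tab. It marks the height for the tab, 30 to 65 mm above where the tab starts. The clamp slides if pushed with some 6 N.
- dropper: Bystander: white dropper bottle, 52 mm across, 125 mm high, standing loose; origin at the centre of its underside.
- slidebox: Bystander: blue plastic slide box, 90 by 170 by 34 mm, loose; origin at the centre of its underside.
- rack: Bystander: steel slide rack with partitions, 100 by 110 by 45 mm, loose; origin at the centre of its underside.

How it is judged:
By the outcome, as a careful person would: the job done as asked, in the order asked, and still so for the second after the job is handed in, while the arm keeps its last pose, push and grip.
It also fails if it takes over 58 s, if anything falls off the work surface, if the arm or the gripper's body presses on something with over 40 N, if the wrist force passes 120 N, or if a joint passes its speed limit or range.

### The arm

A 7-joint arm with a two-finger parallel gripper is mounted at the origin on the work surface. World frame = base frame: x ahead of the robot, y to its left, z up, the work surface at z = 0. Lengths are in m, angles in degrees, forces in N, time in s.
With the tool pointing down it reaches from about 0.35 to 0.775 m from the base axis. Payload 3.1 kg.
Tool frame: the origin (TCP) lies on the centre line of the jaws, within the pads' length; the fingertips stand 17 mm ahead of it and the grasp point (between the pads) lies 2 mm behind it (robot.tip_reach is the distance from the TCP to the fingertips, in m); z points along the fingers, y is the direction in which the jaws open and shut (so a half turn about z gives the same grasp; the last joint's range is limited). The gripper opens to 85 mm and grips with 20 to 120 N. Pads are 22 mm wide; open, the fingers measure 114 mm over their backs; the gripper's body (76 mm by 85 mm) begins 54 mm behind the grasp point. The pads swing forward as they close: fully open they stand 13 mm farther back than shut.
Start: joints at [-2.389, 17.813, 0.802, 86.603, -0.252, 75.585, -1.558], TCP at [0.55, 0, 0.248] pointing down, gripper open.
Joint ranges: [-154.91, 154.91], [-16.99, 109.72], [-72.82, 74.43], [7.12, 147.25], [-82.49, 262.49], [11.32, 116.49], [-174.64, 174.64]. Speed limits (degrees/s): [159.86, 159.86, 180, 180, 180, 180, 180].

### API

Orientations are given as [roll, pitch, yaw] about the fixed x, y, z axes, in that order (R = Rz(yaw) Ry(pitch) Rx(roll)).
In Python, from station import robot, fingers, vision, workorder, recognise gives the robot as it stands. Calls block until the motion is done:
- robot.move_to(position, orientation): joint-space move of the TCP to a pose.
- robot.line_to(position, orientation=None, velocity=0.15, f_stop=None): straight line of the TCP; orientation=None keeps the orientation; velocity is the mean speed in m/s. With f_stop (N) it stops when the force on the tool has changed by that much, and returns True; else False.
- robot.move_j(angles): joint-space move.
- fingers.gripper_to(opening, force=None): opening from 0.0 (shut) to 1.0 (fully open); force is the grip in N (None keeps the last); returns when the fingers have stopped.
- robot.pause(seconds).
- robot.inverse_kinematics(position, orientation): joint angles nearest the present ones, or None.
- vision.grab_frame(name): name is "scene" or "side" or "wrist"; returns the picture (384x512x3 uint8, red, green, blue); there is no depth.
- vision.calibration(name): a dict with "mtx" (3x3 intrinsics, pixels), "extrinsics" (4x4, takes a point from world to camera coordinates); the wrist camera has in their place "T_tool_cam" (4x4, takes a point from camera to tool coordinates, whose origin is the TCP and whose axes are the flange's). Camera axes: x right, y up, looking along -z (the intrinsics and any distortion apply to the point x, -y, -z); pixel columns grow to the right and rows downward; lengths in m; the calibration is good to about 2 mm. A picture is of the moment at which its call begins: read the wrist's pose just before it. calibration takes no time and is no camera call.
A pose or a line that the arm cannot do raises robot.PlanningError and nothing moves.
- workorder.close_job(): hands the job in, once; it reports no verdict.
Trained networks look in the newest picture that a camera, given by its name, has taken for a name from the list of things; names that differ only in an ending like _2 or _b are one class to them, and where a whole thing is asked for, a point or a joint stands for the part that bears it (a point fixed in the world has none). Each returns a list of dicts, best first, with "p" (0 to 1); they miss things now and then, are a little off and sometimes report something else, mostly with a low value. They report only what shows in the picture. A call takes as long as a camera call.
- recognise(label, camera): "rect" ([centre column, centre row, width, height] in pixels, round what is visible of it).
Readings, each from a call of its own:
- robot.current_time_s(): time.
- robot.current_joint_positions(): joint angles.
- robot.current_dq(): joint speeds.
- robot.current_joint_torque(): joint torques, N m.
- robot.current_tool_pos(): TCP position.
- robot.current_eef_rot(): TCP orientation.
- robot.current_contact_force(): force on the tool from outside, world axes, zero at the start.
- robot.current_torque(): the same for the moment, N m.
- robot.current_finger_gap(): opening from 0.0 (shut) to 1.0 (fully open).
Only numpy, scipy, OpenCV 4.12 (cv2) and the standard library are available. Lean on these libraries where they do the work, as an engineer would, in place of code of your own. Each camera call takes 0.05 s, during which the arm holds its last target.

## Working session

There is one attempt and no reset: what is moved stays moved. The work goes in short steps, each a Python script; the robot and the scene stay as the last script left them, time stands still between calls to the robot, and variables do not carry over. Pictures are saved under pics/ and viewed, and the job is handed in when it is done.

```bash
mkdir -p pics; ls; cat > h.py <<'E'
import numpy as np, cv2
from station import robot, fingers, vision, workorder, recognise
def snap(n,f):
    im=vision.grab_frame(n); cv2.imwrite(f'pics/{f}.png',cv2.cvtColor(im,cv2.COLOR_RGB2BGR)); return im
E
python3 - <<'E'
from h import *
for n in("scene","side","wrist"):
    snap(n,n+"0"); c=vision.calibration(n); print(n,{k:np.round(v,4).tolist() if not isinstance(v,str) else v for k,v in c.items()})
    for l in ["cap","cap_mid","post_seat","collar","tab","pointer","rod","dropper","slidebox","rack"]:
        print(l,[(np.round(d["rect"],1).tolist(),round(d["p"],2)) for d in recognise(l,n)[:2]])
print(robot.current_time_s(),robot.current_tool_pos(),robot.current_eef_rot())
E
```

```text
pics
scene {'mtx': [[486.6271, 0.0, 257.4016], [0.0, 486.6271, 190.3402], [0.0, 0.0, 1.0]], 'extrinsics': [[0.5548, 0.8318, -0.0157, -0.3475], [-0.5336, 0.3703, 0.7603, 0.2292], [0.6383, -0.4135, 0.6493, -1.3968], [0.0, 0.0, 0.0, 1.0]]}
cap [([297.9, 98.9, 19.1, 36.0], 0.65)]
cap_mid [([298.0, 98.3, 22.7, 32.7], 0.68)]
post_seat [([163.4, 264.1, 37.0, 24.1], 0.68)]
collar [([292.4, 154.7, 64.1, 88.2], 0.93), ([304.3, 163.8, 13.4, 17.2], 0.22)]
tab [([303.4, 163.4, 14.4, 21.9], 0.67)]
pointer []
rod []
dropper [([277.0, 254.9, 26.2, 58.1], 0.65)]
slidebox [([212.3, 330.8, 108.8, 102.8], 0.73)]
rack [([372.1, 229.6, 72.7, 63.6], 0.66)]
side {'mtx': [[403.2465, 0.0, 248.2664], [0.0, 403.2465, 189.3707], [0.0, 0.0, 1.0]], 'extrinsics': [[0.8799, -0.4752, 0.003, -0.5384], [0.2819, 0.527, 0.8017, -0.3005], [-0.3825, -0.7046, 0.5977, -0.5743], [0.0, 0.0, 0.0, 1.0]]}
cap [([145.3, 135.6, 24.4, 34.2], 0.76), ([280.5, 335.9, 38.0, 42.1], 0.18)]
cap_mid [([146.2, 133.6, 29.3, 38.2], 0.56)]
post_seat [([283.1, 335.4, 42.4, 42.4], 0.66), ([373.1, 287.0, 109.8, 90.7], 0.59)]
collar [([158.0, 196.3
[... 212 characters left out ...]
 287.0, 108.2, 92.6], 0.76)]
rack [([256.4, 178.8, 63.5, 50.5], 0.66)]
wrist {'mtx': [[278.0958, 0.0, 254.786], [0.0, 278.0958, 195.1624], [0.0, 0.0, 1.0]], 'T_tool_cam': [[-0.0001, 0.9479, 0.3186, 0.0822], [1.0, 0.0003, -0.0006, 0.0002], [-0.0007, 0.3186, -0.9479, -0.1252], [0.0, 0.0, 0.0, 1.0]]}
cap []
cap_mid []
post_seat [([269.5, 282.0, 46.4, 42.3], 0.74)]
collar [([210.7, 37.7, 117.9, 74.5], 0.62)]
tab []
pointer []
rod []
dropper [([396.7, 191.9, 73.0, 55.1], 0.71)]
slidebox [([400.0, 268.6, 76.3, 89.6], 0.87)]
rack [([439.9, 24.4, 115.4, 47.0], 0.85), ([267.8, 282.5, 44.7, 39.3], 0.66)]
1.65 [5.50022120e-01 2.81991806e-05 2.48297798e-01] [1.79998362e+02 9.62998632e-04 9.00031170e+01]
```

```bash
python3 -c "
import cv2
for n in('scene0','side0'):
    cv2.imwrite(f'pics/{n}b.png',cv2.resize(cv2.imread(f'pics/{n}.png'),(800,600),interpolation=cv2.INTER_CUBIC))
a=cv2.imread('pics/scene0.png')[70:210,240:400];cv2.imwrite('pics/stk.png',cv2.resize(a,(685,600),interpolation=cv2.INTER_CUBIC))
"
```

```text
(no output)
```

View pics/scene0b.png

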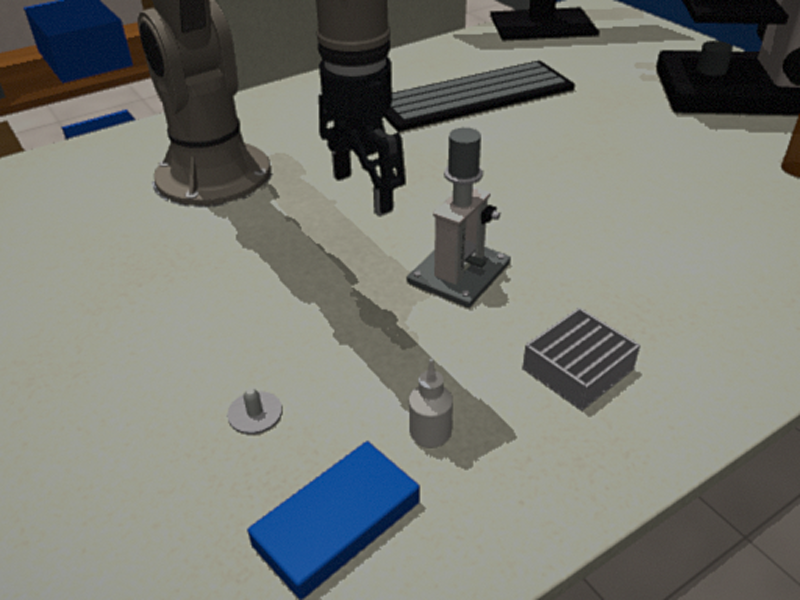

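View pics/side0b.png

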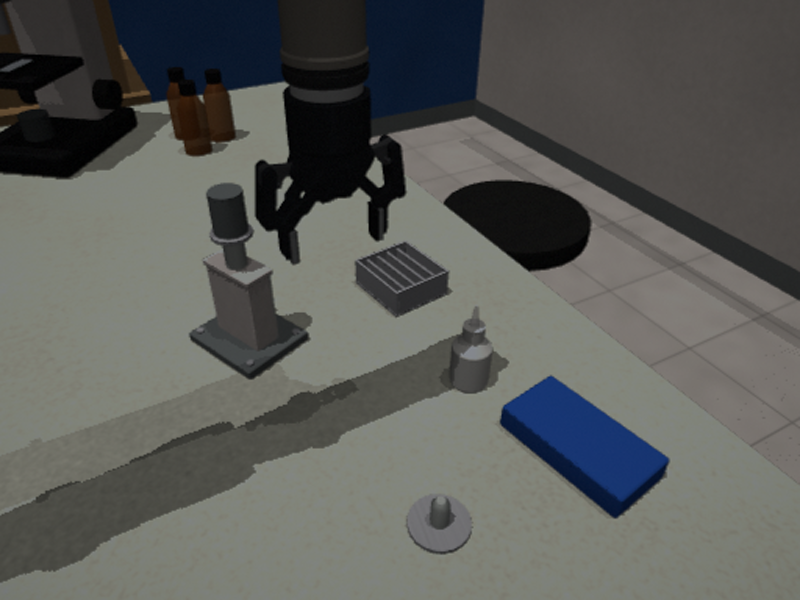

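View pics/stk.png

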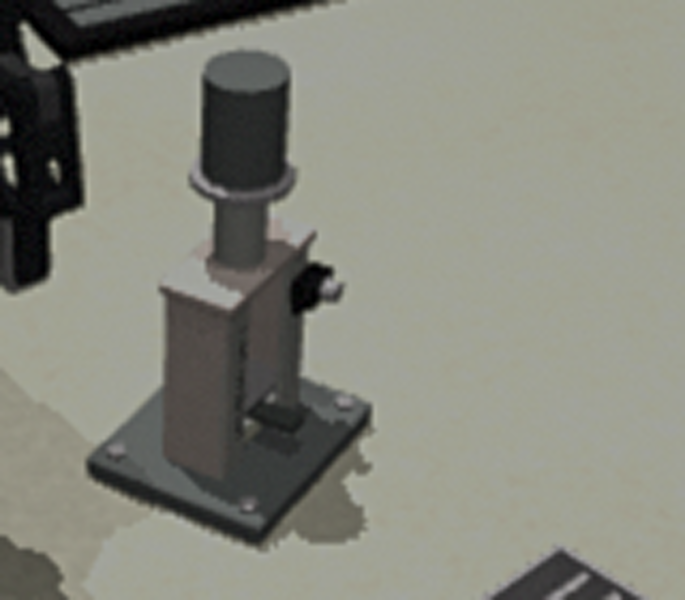

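View pics/wrist0.png

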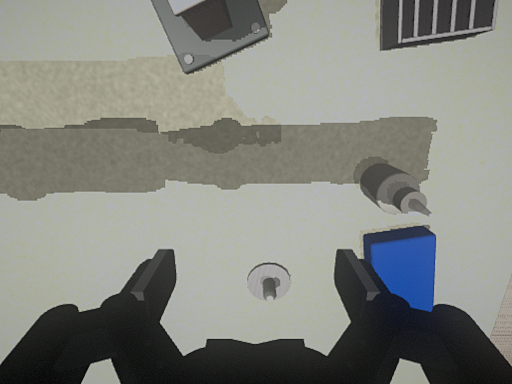

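The scene, side and wrist views show the stacker with its cap on the left (+y) side. In the scene view the cap is at about (298,98), the tab at about (304,163) and the pointer screw at about (316,137). The post foot is at about (163,264), on the right. Next I'll triangulate these.

```bash
cat >> h.py <<'E'
from scipy.spatial.transform import Rotation as Ro
from scipy.optimize import least_squares
def w2c(n,pose=None):
    c=vision.calibration(n)
    if n!="wrist": return c["mtx"],np.array(c["extrinsics"])
    p,r=pose; T=np.eye(4);T[:3,:3]=Ro.from_euler('xyz',r,degrees=True).as_matrix();T[:3,3]=p
    return c["mtx"],np.linalg.inv(T@np.array(c["T_tool_cam"]))
def proj(P,n,pose=None):
    K,E=w2c(n,pose); P=np.atleast_2d(P); q=P@E[:3,:3].T+E[:3,3]; q=q*[1,-1,-1]; q=q@np.array(K).T; return q[:,:2]/q[:,2:]
def rect(P,n,pose=None):
    q=proj(P,n,pose); a=q.min(0);b=q.max(0); return np.r_[(a+b)/2,b-a]
def cyl(r,z0,z1,N=48):
    t=np.linspace(0,2*np.pi,N); c=np.c_[r*np.cos(t),r*np.sin(t)]
    return np.r_[np.c_[c,0*t+z0],np.c_[c,0*t+z1]]
def onplane(uv,z,n,pose=None):
    K,E=w2c(n,pose); d=np.linalg.inv(K)@np.r_[uv,1]; d=E[:3,:3].T@(d*[1,-1,-1]); o=-E[:3,:3].T@E[:3,3]
    return o+d*(z-o[2])/d[2]
START=([.55,0,.248297],[180,0,90.003])
E
python3 - <<'E'
from h import *
cap=cyl(.022,.18,.236); foot=np.r_[cyl(.034,0,.006),cyl(.008,.042,.042)]; footonly=cyl(.034,0,.006)
def fit(model,obs):
    f=lambda x:np.concatenate([rect(model+[x[0],x[1],0],n,START)[:2]-np.array(o) for n,o in obs])
    s=least_squares(f,[.6,0.]); return s.x.round(4),s.fun.round(1)
print(fit(cap,[("scene",(298,98.9))]),fit(cap,[("side",(145.3,135.6))]),fit(cap,[("scene",(298,98.9)),("side",(145.3,135.6))]))
for o in [("scene",(163.4,264.1)),("side",(281.0,334.5)),("wrist",(269.5,281))]:print(fit(footonly,[o]))
# dark pixel segment of cap
im=cv2.imread('pics/scene0.png'); print(im[80:118:6,284:312:3].mean(2).astype(int))
for n in("scene","side"): print(n,"tab/pointer onplane", )
t=onplane((304,163),.035,"scene"); print(t)
print(onplane((316.5,137),.085,"scene"))
E
```

```text
(array([0.4986, 0.1911]), array([-0.,  0.])) (array([0.4896, 0.1863]), array([0., 0.])) (array([0.4929, 0.1923]), array([-1.2, -1.3,  0.8, -1.7]))
(array([ 0.574 , -0.1858]), array([0., 0.]))
(array([ 0.5712, -0.1876]), array([0., 0.]))
(array([ 0.5733, -0.185 ]), array([ 0., -0.]))
[[160 158 158 158 155 158 159 159 158 158]
 [157 136  95  95  94  96  97  95 161 157]
 [158  77  36  37  38  40  37  33 164 156]
 [158  59  39  41  42  39  38  33 161 156]
 [157  47  40  41  40  41  38  27 160 157]
 [131  64  41  39  40  39  39  32  94 159]
 [158 139  55  71  82  76  65  97 161 157]]
scene tab/pointer onplane
side tab/pointer onplane
[0.50647081 0.21162894 0.035     ]
[0.49491194 0.25435343 0.085     ]
```

```bash
python3 - <<'E'
from h import *
s=160/685
C=[onplane((240+u*s,70+v*s),.008,"scene") for u,v in[(90,460),(256,530),(371,402)]]
for c in C: print(c.round(4))
for a,b in((0,1),(1,2)):
    d=C[b]-C[a]; print(np.linalg.norm(d),np.degrees(np.arctan2(d[1],d[0])))
k=512/800
D=[onplane((u*k,v*k),.008,"side") for u,v in[(190,336),(252,372),(307,333)]]
for c in D: print(c.round(4))
for a,b in((0,1),(1,2)):
    d=D[b]-D[a]; print(np.linalg.norm(d),np.degrees(np.arctan2(d[1],d[0])))
print((C[0]+C[2])/2,(D[0]+D[2])/2)
E
```

```text
[0.4657 0.1175 0.008 ]
[0.5641 0.1564 0.008 ]
[0.5133 0.2772 0.008 ]
0.10581955358517718 21.606257830905708
0.130993846377307 112.82642220863501
[0.4172 0.2274 0.008 ]
[0.4707 0.1157 0.008 ]
[0.5653 0.1556 0.008 ]
0.1237784604705076 -64.4255171141042
0.10262873748962428 22.839315546422803
[0.48952851 0.19731043 0.008     ] [0.49124331 0.1914614  0.008     ]
```

```bash
cat >> h.py <<'E'
def frontview(P,yaw,a,dist=.28):
    n=np.array([np.cos(np.radians(yaw)),np.sin(np.radians(yaw)),0]);k=np.array([0,0,1.])
    z=-np.sin(np.radians(a))*n-np.cos(np.radians(a))*k; x=np.cos(np.radians(a))*n-np.sin(np.radians(a))*k
    R=np.c_[x,np.cross(z,x),z]; T=np.array(vision.calibration("wrist")["T_tool_cam"])
    cam=np.array(P)-dist*(R@(-T[:3,2])); tcp=cam-R@T[:3,3]
    return tcp,Ro.from_matrix(R).as_euler('xyz',degrees=True)
E
python3 - <<'E'
from h import *
for a in(15,25,35,45,55):
    t,r=frontview([.525,.207,.075],22.5,a); q=robot.inverse_kinematics(t,r); print(a,t.round(3),r.round(1),None if q is None else np.round(q,0))
for p,y in(([.492,.192,.215],22.5),([.492,.192,.3],22.5),([.573,-.186,.041],0),([.573,-.186,.15],0)):
    q=robot.inverse_kinematics(p,[180,0,y]); print(p,y,None if q is None else np.round(q,0))
for n,l,uv in(("scene","dropper",(277,283)),("scene","box",None)):
    if uv: print(l,onplane(uv,0,n))
for uv in((418,492),(300,595),(368,443),(250,535)): print(onplane((uv[0]*.64,uv[1]*.64),.03,"scene"))
E
```

```text
15 [0.565 0.224 0.209] [180.   15.   22.5] [-27.  37.   6.  64.  -3.  94. -88.]
25 [0.585 0.232 0.199] [180.   25.   22.5] [-26.  50.   7.  46.  -4. 109. -88.]
35 [0.604 0.24  0.186] [180.   35.   22.5] None
45 [0.621 0.247 0.169] [180.   45.   22.5] None
55 [0.635 0.253 0.15 ] [180.   55.   22.5] None
[0.492, 0.192, 0.215] 22.5 [-26.  16.   4.  93.  -1.  70. -90.]
[0.492, 0.192, 0.3] 22.5 [-26.  14.   4.  85.  -1.  82. -90.]
[0.573, -0.186, 0.041] 0 [  4.  35.  18.  93. -13.  54. -63.]
[0.573, -0.186, 0.15] 0 [  3.  29.  20.  87. -10.  66. -66.]
dropper [ 0.73605188 -0.02891135  0.        ]
[ 0.80187065 -0.09590815  0.03      ]
[ 0.83475782 -0.25772675  0.03      ]
[ 0.71414736 -0.10549621  0.03      ]
[ 0.74706616 -0.26983788  0.03      ]
```

```bash
python3 - <<'E'
from h import *
t,r=frontview([.525,.207,.075],22.5,25)
robot.move_to([.60,.13,.30],[180,10,22.5])
robot.move_to(list(t),list(r))
pose=(robot.current_tool_pos(),robot.current_eef_rot())
im=snap("wrist","w1"); snap("scene","s1")
np.save("pose_w1.npy",np.array(pose)); print(pose)
for l in("pointer","tab","cap","collar"): print(l,[(np.round(d["rect"],1).tolist(),round(d["p"],2)) for d in recognise(l,"wrist")[:2]])
print(robot.current_time_s())
cv2.imwrite('pics/w1b.png',cv2.resize(cv2.cvtColor(im,cv2.COLOR_RGB2BGR),(800,600),interpolation=cv2.INTER_CUBIC))
E
```

```text
(array([0.58588557, 0.23112266, 0.19917551]), array([179.88451166,  25.01488128,  22.4027934 ]))
pointer [([221.9, 218.2, 37.9, 25.0], 0.91)]
tab [([252.4, 203.8, 35.2, 73.7], 0.74)]
cap [([253.2, 322.5, 55.0, 44.3], 0.65)]
collar [([253.4, 229.8, 113.5, 175.3], 0.78)]
3.8083
```

View pics/w1b.png

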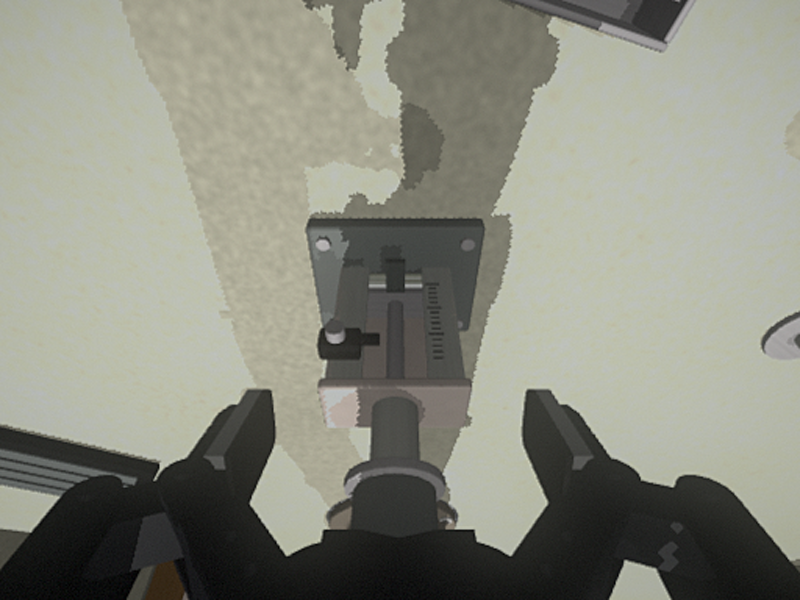

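The front of the stacker shows clearly. In 800x600 coordinates the tab is at about (396,272), the pointer finger at about (370,340), the screw at (335,330) and the collar at (395,485). I'll zoom in and fit the geometry.

```bash
python3 -c "
import cv2
a=cv2.imread('pics/w1.png')[130:255,185:325];b=cv2.resize(a,(672,600),interpolation=cv2.INTER_NEAREST);cv2.imwrite('pics/w1z.png',b)
a=cv2.imread('pics/w1.png')[240:345,185:325];b=cv2.resize(a,(800,600),interpolation=cv2.INTER_NEAREST);cv2.imwrite('pics/w1y.png',b)
"
```

```text
(no output)
```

View pics/w1z.png

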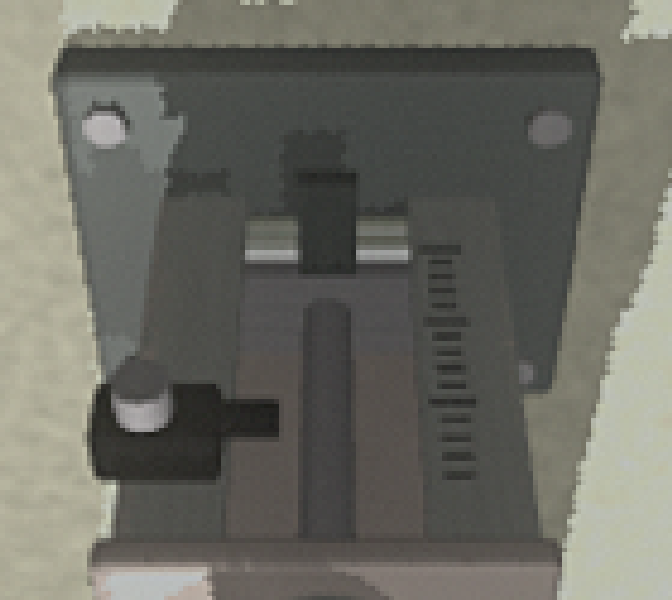

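View pics/w1y.png

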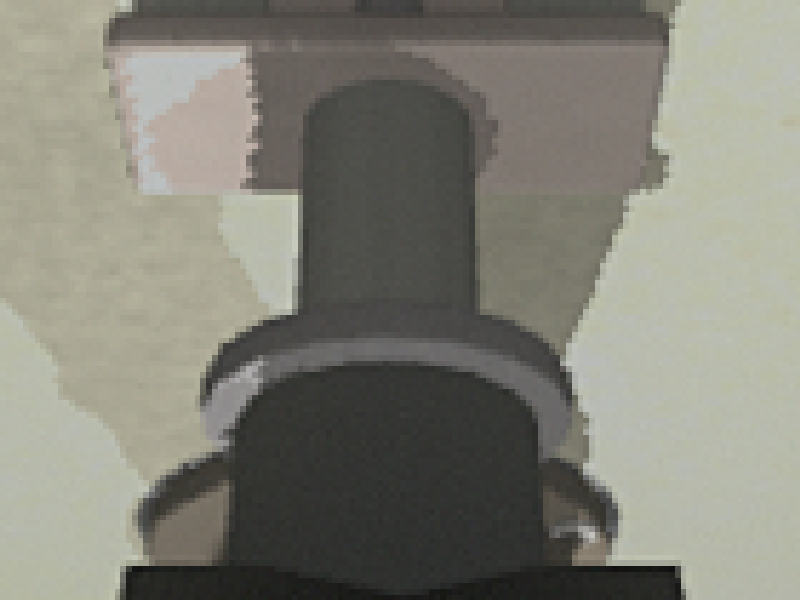

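```bash
python3 - <<'E'
from h import *
pose=np.load("pose_w1.npy"); pose=(pose[0],pose[1])
z=lambda u,v:(185+u/4.8-.0,130+v/4.8)
L=[((.055,.065,0),z(60,50)),((.055,-.065,0),z(600,50)),((.044,.007,.0325),z(299,172)),((.044,-.007,.0325),z(357,172))]
def W(x,p): c,s=np.cos(x[2]),np.sin(x[2]); p=np.atleast_2d(p); return np.c_[x[0]+c*p[:,0]-s*p[:,1],x[1]+s*p[:,0]+c*p[:,1],p[:,2]]
coll=cyl(.027,.18,.18)
def f(x):
    r=[(proj(W(x,p),"wrist",pose)[0]-np.array(q)) for p,q in L]
    b=proj(W(x,coll),"wrist",pose); r.append(np.array([b[:,0].min()-220,b[:,0].max()-285.3]))
    return np.concatenate(r)
s=least_squares(f,[.492,.192,.39]); print(s.x[:2].round(4),np.degrees(s.x[2]),s.fun.round(1))
x=s.x
# pointer: tip column z(279,418)
for xx in(.022,.03,.035,.04):
    # solve z for the tip
    g=least_squares(lambda v:proj(W(x,(xx,v[0],v[1])),"wrist",pose)[0]-np.array(z(279,418)),[.01,.085]); print(xx,g.x.round(4))
print("tab inner/outer check",[proj(W(x,p),"wrist",pose)[0].round(1) for p in((.044,0,.0375),(.022,0,.0375))], z(327,172),z(327,272))
print(proj(W(x,(0,0,.236)),"scene"))
E
```

```text
[0.4888 0.1928] 22.05422555200088 [-0.   0.1 -0.7  0.6 -0.3 -0.4  0.3 -0.4  0.3  0.2]
0.022 [0.0102 0.0893]
0.03 [0.0098 0.0965]
0.035 [0.0096 0.101 ]
0.04 [0.0093 0.1055]
tab inner/outer check [array([253.4, 168.2]), array([253.3, 183.4])] (253.125, 165.83333333333334) (253.125, 186.66666666666669)
[[296.08926851  84.84696595]]
```

```bash
python3 - <<'E'
from h import *
robot.line_to([.58,.229,.33],[180,0,22],velocity=.25)
robot.line_to([.489,.193,.305],[180,0,22],velocity=.25)
pose=(robot.current_tool_pos(),robot.current_eef_rot())
im=snap("wrist","w2"); snap("scene","s2")
np.save("pose_w2.npy",np.array(pose)); print(pose)
for l in("pointer","tab","cap"): print(l,[(np.round(d["rect"],1).tolist(),round(d["p"],2)) for d in recognise(l,"wrist")[:2]])
print(robot.current_time_s())
cv2.imwrite('pics/w2b.png',cv2.resize(cv2.cvtColor(im,cv2.COLOR_RGB2BGR),(800,600),interpolation=cv2.INTER_CUBIC))
a=cv2.imread('pics/w2.png')[80:330,150:360];b=cv2.resize(a,(504,600),interpolation=cv2.INTER_NEAREST);cv2.imwrite('pics/w2z.png',b)
E
```

```text
(array([0.4887684 , 0.19298995, 0.30287732]), array([179.98693991,   0.22649833,  22.00424115]))
pointer [([231.8, 145.6, 35.2, 20.9], 0.97), ([255.6, 159.1, 88.1, 82.3], 0.28)]
tab [([256.8, 142.3, 32.5, 23.2], 0.76)]
cap [([253.9, 203.7, 59.1, 70.8], 0.69)]
5.2833
```

View pics/w2b.png

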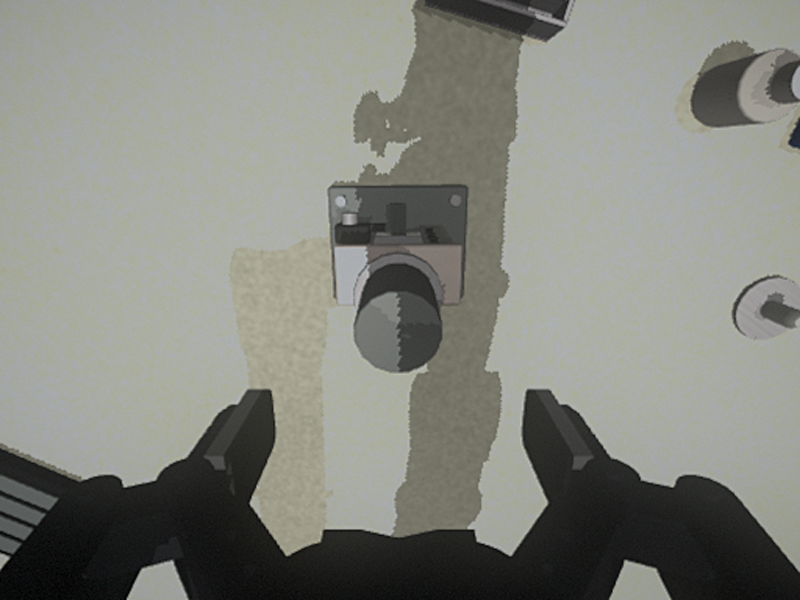

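The cap is centred between the jaws: its column is about 398 and the jaws' midpoint is about 399. I'll zoom on the pointer.

```bash
python3 -c "
import cv2
a=cv2.imread('pics/w2.png')[110:170,205:305];b=cv2.resize(a,(800,480),interpolation=cv2.INTER_NEAREST);cv2.imwrite('pics/w2y.png',b)"
```

```text
(no output)
```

View pics/w2y.png

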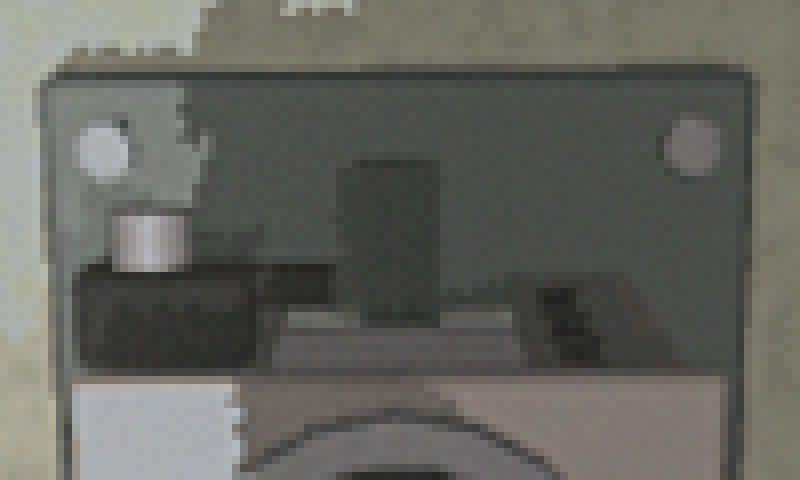

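```bash
python3 - <<'E'
from h import *
P1=np.load("pose_w1.npy");P2=np.load("pose_w2.npy")
z1=lambda u,v:np.array((185+u/4.8-.5,130+v/4.8-.5)); z2=lambda u,v:np.array((205+u/8-.5,110+v/8-.5))
O=[(P1,(.055,.065,0),z1(60,50)),(P1,(.055,-.065,0),z1(600,50)),(P1,(.044,.007,.0325),z1(299,172)),(P1,(.044,-.007,.0325),z1(357,172)),
(P2,(.055,.065,0),z2(45,72)),(P2,(.055,-.065,0),z2(751,72)),(P2,(.044,.007,.0325),z2(345,158)),(P2,(.044,-.007,.0325),z2(440,158))]
def W(x,p): c,s=np.cos(x[2]),np.sin(x[2]); p=np.atleast_2d(p); return np.c_[x[0]+c*p[:,0]-s*p[:,1],x[1]+s*p[:,0]+c*p[:,1],p[:,2]]
def f(v):
    x=v[:3]; r=[]
    for P,p,q in O:
        o=v[6:8] if P is P1 else v[8:10]
        r.append(proj(W(x,p),"wrist",(P[0],P[1]))[0]+o-q)
    r.append((proj(W(x,v[3:6]),"wrist",(P1[0],P1[1]))[0]+v[6:8]-z1(279,418.5)))
    r.append((proj(W(x,v[3:6]),"wrist",(P2[0],P2[1]))[0]+v[8:10]-z2(335,284)))
    r.append(v[6:]*.3)
    return np.concatenate(r)
s=least_squares(f,[.49,.192,.385,.03,.01,.09,0,0,0,0],x_scale=[.1,.1,.1,.1,.1,.1,1,1,1,1])
print(s.x.round(4),np.degrees(s.x[2]),s.fun.round(2))
x=s.x[:3]
# clamp screw centre in scene: predictions
print(proj(W(x,s.x[3:6]),"scene"),proj(W(x,(.033,0,.035)),"scene"))
# magazine roof front edge check z=.13 in both
for P in(P1,P2): print(proj(W(x,[(.022,.045,.13),(.022,-.045,.13)]),"wrist",(P[0],P[1])))
E
```

```text
[ 0.4899  0.1943  0.387   0.0314  0.0094  0.0978  0.5708  0.7299 -0.1014
 -0.2579] 22.1745890173314 [-0.13  0.18 -0.41  0.52 -0.22 -0.4   0.41 -0.37  0.17  0.68 -0.65  0.4
  1.33 -0.51 -0.47 -0.54  0.3   0.   -0.37 -0.01  0.17  0.22 -0.03 -0.08]
[[308.87391362 142.22425954]] [[306.04603009 166.72182459]]
[[201.95908595 249.52586373]
 [301.79896256 249.63888751]]
[[212.4262034  158.59922571]
 [295.57575206 158.33784169]]
```

```bash
python3 - <<'E'
from h import *
print(robot.line_to([.4893,.1935,.217],[180,0,22],velocity=.15,f_stop=6))
print(robot.current_tool_pos(),robot.current_contact_force())
fingers.gripper_to(0.0,force=30)
print(robot.current_finger_gap(),robot.current_contact_force(),robot.current_tool_pos())
robot.line_to([.4893,.1935,.31],velocity=.12)
robot.pause(.2)
print(robot.current_finger_gap(),robot.current_contact_force(),robot.current_tool_pos(),robot.current_time_s())
snap("scene","s3");snap("wrist","w3")
a=np.hstack([cv2.imread('pics/s3.png')[20:220,200:400],cv2.imread('pics/w3.png')[180:380,150:350]]);cv2.imwrite('pics/c3.png',cv2.resize(a,(800,400)))
E
```

```text
False
[0.49000965 0.19375    0.21782309] [ 0.8532153  -0.35398626 -0.0118619 ]
0.5007649634062551 [-0.42879022  0.65980811  3.86622063] [0.48992002 0.19378736 0.21805468]
0.5012399365264266 [-0.71787166  0.35140799  0.10891817] [0.48885759 0.19336524 0.30908085] 7.6083
```

View pics/c3.png

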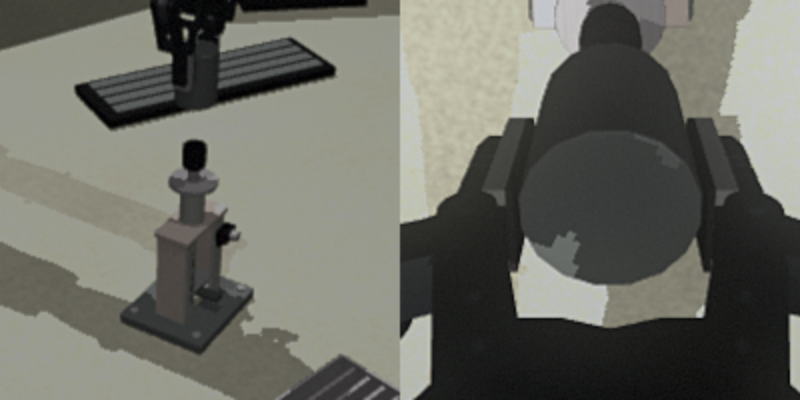

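```bash
python3 - <<'E'
from h import *
c=vision.calibration("wrist");K=c["mtx"];T=np.array(c["T_tool_cam"])
d=np.linalg.inv(K)@[255,283.5,1]; d=T[:3,:3]@(d*[1,-1,-1]); o=T[:3,3]; print("cap top ctr in tool",o+d*(-.018-o[2])/d[2])
p=[.573,-.186]
robot.move_to([p[0],p[1],.20],[180,0,0])
robot.pause(.2)
print(robot.current_tool_pos(),robot.current_time_s(),robot.current_finger_gap())
for n in("scene","side","wrist"): snap(n,n[0]+"4")
a=np.hstack([cv2.imread('pics/s4.png')[130:330,70:270],cv2.imread('pics/w4.png')[120:320,150:350]]);cv2.imwrite('pics/c4.png',cv2.resize(a,(800,400)))
a=cv2.imread('pics/s4.png')
E
```

```text
cap top ctr in tool [ 3.87690868e-03 -1.84532361e-05 -1.80000000e-02]
[ 0.57368386 -0.18424974  0.20037469] 9.4083 0.49556048099361993
```

View pics/c4.png

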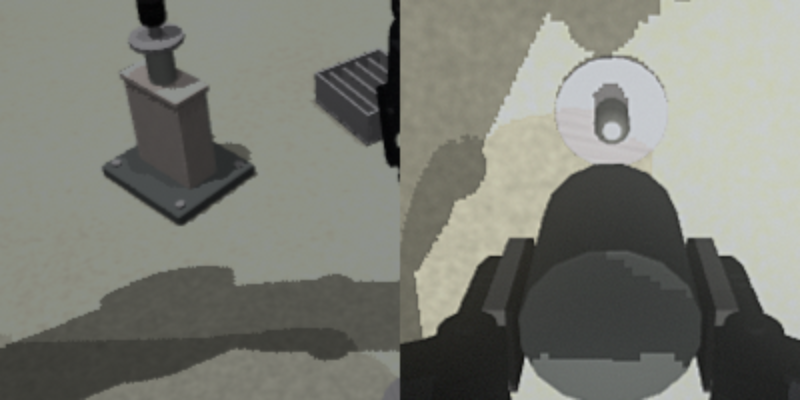

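```bash
python3 - <<'E'
from h import *
pose=(robot.current_tool_pos(),robot.current_eef_rot()); print(pose)
f=cyl(.034,.006,.006)
im=cv2.imread('pics/w4.png')
# foot rim ellipse c4 coords: left 555, right 667, top 57
print("foot ctr",onplane(((555+667)/2/2-200+150,175.),.006,"wrist",pose))
q=least_squares(lambda v:(lambda b:np.array([b[:,0].min()-(150+77.5),b[:,0].max()-(150+133.5),b[:,1].min()-(120+28.5)]))(proj(f+[v[0],v[1],0],"wrist",pose)),[.573,-.186]); print(q.x,q.fun)
print("post top",onplane((150+105.5,120+65),.042,"wrist",pose))
print("cap top",onplane((255,282.5),.2183,"wrist",pose))
E
```

```text
(array([ 0.57324004, -0.18535308,  0.20018622]), array([-1.79992052e+02, -1.99520499e-02,  6.51892613e-02]))
foot ctr [ 0.57351404 -0.18592     0.006     ]
[ 0.57076307 -0.1859234 ] [-0.62782932  0.62507415  0.03961449]
post top [ 0.57180735 -0.18584328  0.042     ]
cap top [ 0.57766579 -0.18521448  0.2183    ]
```

```bash
python3 - <<'E'
from h import *
print(robot.line_to([.5695,-.186,.065],[180,0,0],velocity=.1,f_stop=5),robot.current_tool_pos())
robot.pause(.2)
h=robot.line_to([.5695,-.186,.038],velocity=.02,f_stop=2.5)
print(h,robot.current_tool_pos(),robot.current_contact_force(),robot.current_time_s())
snap("side","d5");snap("wrist","w5")
a=np.hstack([cv2.imread('pics/d5.png')[230:384,200:354],cv2.imread('pics/w5.png')[180:334,150:304]]);cv2.imwrite('pics/c5.png',cv2.resize(a,(800,400)))
E
```

```text
False [ 0.57014085 -0.18624226  0.06581712]
True [ 0.56929621 -0.18593488  0.04410468] [-1.00448907  0.45099204  4.7490002 ] 12.2333
```

View pics/c5.png

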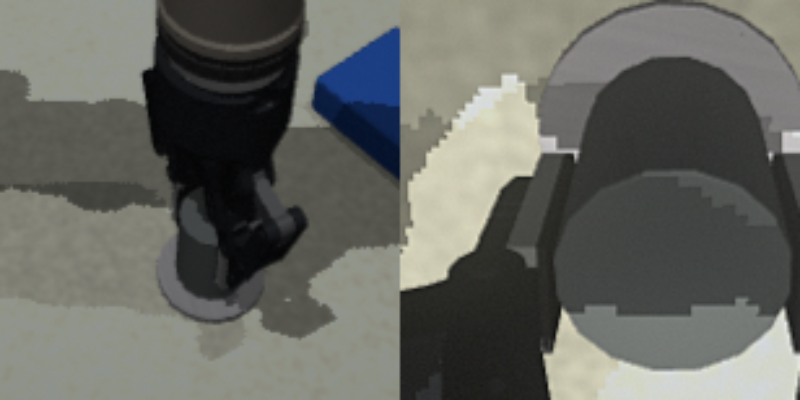

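The cap touched down at the predicted height (TCP 0.044), upright on the foot. Now release and retreat.

```bash
python3 - <<'E'
from h import *
fingers.gripper_to(0.62); fingers.gripper_to(1.0)
robot.line_to([.5695,-.186,.16],velocity=.15)
snap("wrist","w6")
pose=(robot.current_tool_pos(),robot.current_eef_rot()); print(pose,robot.current_finger_gap())
robot.move_to([.52,.0,.36],[180,0,10])
snap("side","d6");snap("scene","s6")
print(robot.current_time_s())
pr=lambda z0,z1,n:rect(cyl(.022,z0,z1)+[.5727,-.186,0],n).round(1)
print(pr(.006,.062,"side"),pr(.006,.062,"scene"))
for n in("side","scene"): print([(np.round(d["rect"],1).tolist(),round(d["p"],2)) for d in recognise("cap",n)[:2]])
b=lambda f,y,x:cv2.resize(cv2.imread(f'pics/{f}.png')[y:y+150,x:x+150],(400,400),interpolation=cv2.INTER_CUBIC)
cv2.imwrite('pics/c6.png',np.hstack([b('d6',230,210),b('s6',180,90)]))
E
```

```text
(array([ 0.5685657 , -0.18552198,  0.15857632]), array([-1.79898413e+02,  3.18711905e-01,  8.90255584e-03])) 1.0011416157214457
15.1833
[282.6 321.2  29.5  45.1] [160.5 252.6  27.4  36.9]
[([282.6, 323.4, 25.6, 45.1], 0.62)]
[([160.1, 253.8, 25.3, 39.0], 0.75)]
```

View pics/c6.png

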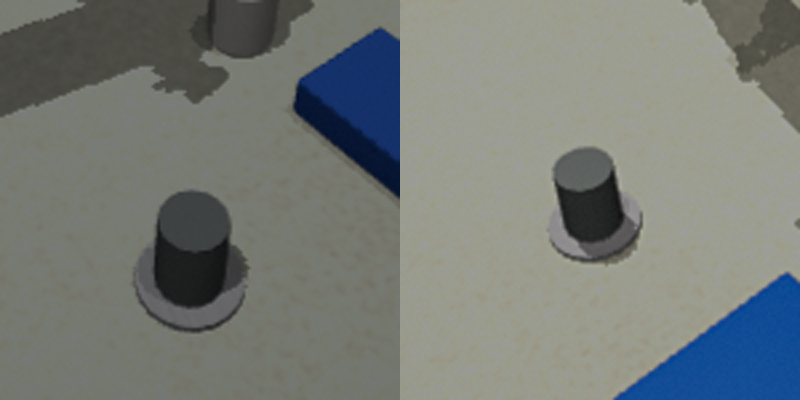

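View pics/s6.png

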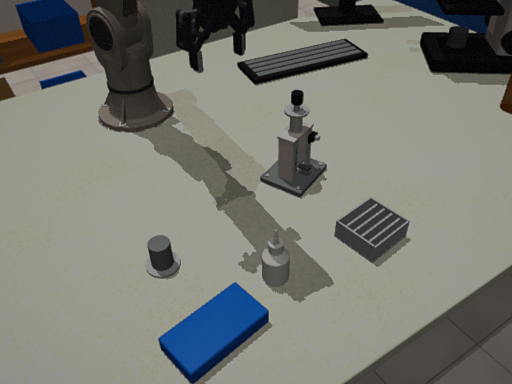

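Side and scene views show the cap upright and centred on the foot, matching the predicted outlines to within about 2 px. Next the knob, using the front-facing yaw so the wrist camera sees the tab and pointer.

```bash
python3 - <<'E'
from h import *
robot.move_to([.4897,.194,.30],[180,0,22]); robot.pause(.2)
print(robot.line_to([.4897,.194,.2115],[180,0,22],velocity=.12,f_stop=6),robot.current_tool_pos(),robot.current_contact_force())
fingers.gripper_to(0.0,force=70); robot.pause(.2)
p0=robot.current_tool_pos(); np.save("p0.npy",p0); print(robot.current_finger_gap(),p0,robot.current_contact_force())
snap("wrist","w7");snap("scene","s7")
robot.line_to([.4897,.194,.2115+.058],velocity=.06); robot.pause(.3)
pose=(robot.current_tool_pos(),robot.current_eef_rot()); np.save("pose_w8.npy",np.array(pose))
print(pose,pose[0]-p0,robot.current_contact_force(),robot.current_finger_gap(),robot.current_time_s())
snap("wrist","w8");snap("scene","s8");snap("side","d8")
b=lambda f,y,x,h,w:cv2.resize(cv2.imread(f'pics/{f}.png')[y:y+h,x:x+w],(400,400),interpolation=cv2.INTER_NEAREST)
cv2.imwrite('pics/c8.png',np.hstack([b('w8',80,190,130,130),b('s8',100,255,100,100)]))
E
```

```text
False [0.49030939 0.19414815 0.21230634] [-0.69225022 -0.56398038  0.66165198]
0.2829309721461684 [0.48995982 0.19375865 0.21202922] [-0.74022188 -0.94836577  5.41149758]
(array([0.48984025, 0.19380664, 0.2691591 ]), array([1.79977312e+02, 9.17340467e-03, 2.19887324e+01])) [-1.19567186e-04  4.79841285e-05  5.71298839e-02] [ 5.25457649 -1.17377537 -8.45523847] 0.2805668887820784 19.5083
```

View pics/c8.png

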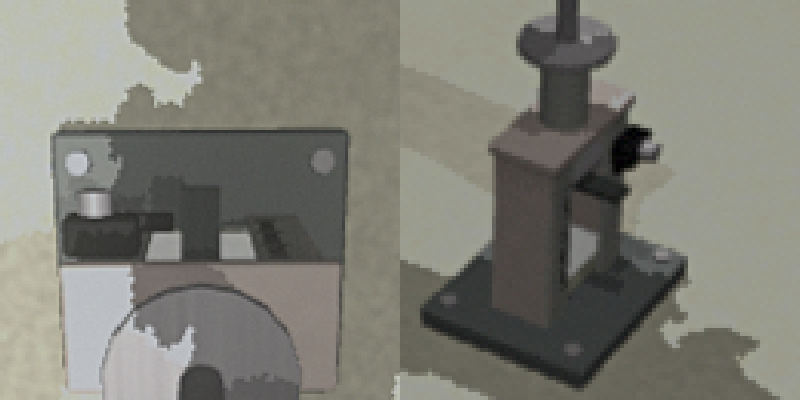

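View pics/w8.png

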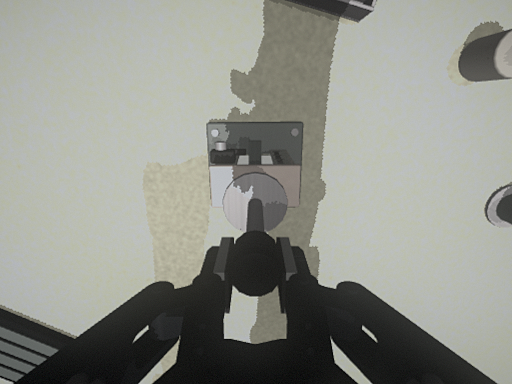

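```bash
python3 - <<'E'
from h import *
b=lambda f,y,x,h,w:cv2.resize(cv2.imread(f'pics/{f}.png')[y:y+h,x:x+w],(400,500),interpolation=cv2.INTER_NEAREST)
cv2.imwrite('pics/c9.png',np.hstack([b('s6',125,290,50,40),b('s8',125,290,50,40)]))
b=lambda f,y,x,h,w:cv2.resize(cv2.imread(f'pics/{f}.png')[y:y+h,x:x+w],(800,480),interpolation=cv2.INTER_NEAREST)
cv2.imwrite('pics/c9w.png',b('w8',115,202,60,100))
E
```

```text
(no output)
```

View pics/c9.png

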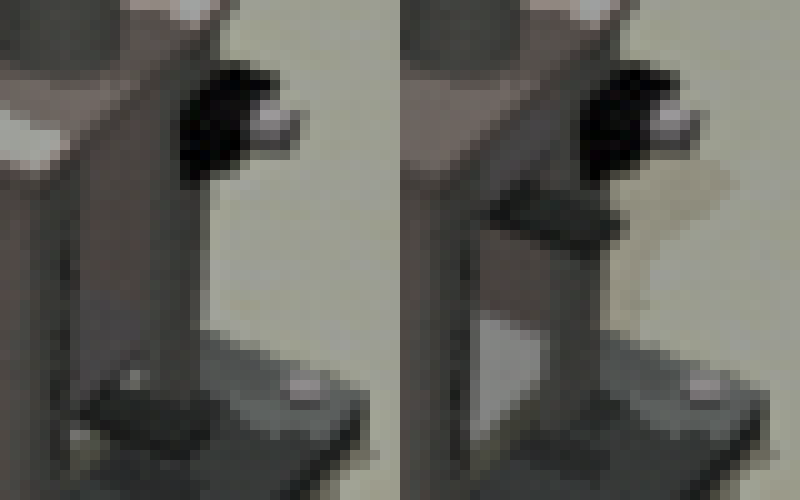

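View pics/c9w.png

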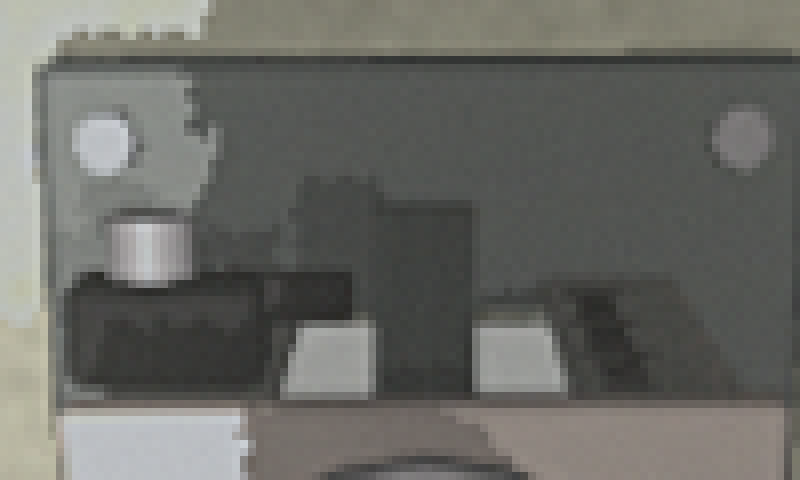

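```bash
cat > fit.py <<'E'
from h import *
import itertools
P={n:np.load(f"pose_{n}.npy") for n in("w1","w2","w8")}
sc={"w1":(185,130,4.8),"w2":(205,110,8),"w8":(202,115,8),"s":(290,125,10)}
def px(k,u,v): a=sc[k]; return np.array((a[0]+u/a[2]-.5,a[1]+v/a[2]-.5))
def W(x,p): c,s=np.cos(x[2]),np.sin(x[2]); p=np.atleast_2d(p); return np.c_[x[0]+c*p[:,0]-s*p[:,1],x[1]+s*p[:,0]+c*p[:,1],p[:,2]]
def PR(k,x,p): return proj(W(x,p),"scene") if k[0]=="s" else proj(W(x,p),"wrist",(P[k][0],P[k][1]))
def box(n0,n1,y0,y1,z0,z1): return np.array(list(itertools.product((n0,n1),(y0,y1),(z0,z1))))
base={"w1":[(60,50),(600,50)],"w2":[(45,70),(751,70)],"w8":[(42,60),(800,60)]}
tab={"w1":[(299,172),(357,172)],"w2":[(345,158),(440,158)],"w8":[(375,203),(475,203)]}
cl={"w1":(93,221,383,480),"w2":(75,262,265,368),"w8":(65,268,272,390)}
fi={"w1":(279,400,438),"w2":(335,265,303),"w8":(352,272,320)}
names=["w1","w2","w8"]
def f(v,full=False):
    x=v[:3]; z,n0,n1,m0,m1,yc,tip,d=v[3:11]; off={k:v[11+2*i:13+2*i] for i,k in enumerate(names+["s"])}
    r=[]
    for k in names:
        o=off[k]
        for y,q in zip((.065,-.065),base[k]):
            if k=="w8" and y<0: continue
            r.append(PR(k,x,(.055,y,0))[0]+o-px(k,*q))
        dz=d if k=="w8" else 0
        for y,q in zip((.007,-.007),tab[k]): r.append(PR(k,x,(.044,y,.0325+dz))[0]+o-px(k,*q))
        b=PR(k,x,box(n0,n1,yc-.013,yc+.013,z-.008,z+.008))+o; c=cl[k]
        a=px(k,c[0],c[2]);e=px(k,c[1],c[3])
        r.append(b.min(0)-a); r.append(b.max(0)[:1]-e[:1]); r.append(.5*(b.max(0)[1:]-e[1:]))
        b=PR(k,x,box(m0,m1,tip,yc,z-.0025,z+.0025))+o; c=fi[k]
        t=PR(k,x,box(m0,m1,tip,tip+.0001,z-.0025,z+.0025))+o
        r.append(np.r_[t[:,0].max()-px(k,c[0],0)[0], t[:,1].min()-px(k,0,c[1])[1], t[:,1].max()-px(k,0,c[2])[1]])
    o=off["s"]
    for (y,q) in (((.055,-.065,.0),None),): pass
    # scene: tab low outer -y corner before and after, clamp bbox
    r.append(PR("s",x,(.044,-.007,.0325))[0]+o-px("s",185,462))
    r.append(PR("s",x,(.044,-.007,.0325+d))[0]+o-px("s",585,262)+[40,0])
    cb=PR("s",x,np.r_[box(n0,n1,yc-.013,yc+.013,z-.008,z+.008),box(m0,m1,tip,yc,z-.0025,z+.0025)])+o
    r.append(cb.min(0)-px("s",178,62)); r.append(cb.max(0)[1:]-px("s",0,190)[1:])
    r.append(v[11:]*.3); r.append([(d-.0571)*300,(n0-.022)*500])
    return np.concatenate(r)
x0=[.49,.194,.387,.098,.022,.036,.026,.036,.03,.0094,.057]+[0]*8
s=least_squares(f,x0,x_scale=[.01]*11+[1]*8,loss="soft_l1")
J=np.linalg.inv(s.jac.T@s.jac)
print(dict(zip("x y yaw z n0 n1 m0 m1 yc tip d".split(),s.x.round(4))),s.x[11:].round(2)); print("sd z",np.sqrt(J[3,3])*.6,"res",f(s.x).round(1))
for dz in(-.004,-.002,.002,.004):
    g=least_squares(lambda v:np.r_[f(v),(v[3]-s.x[3]-dz)*1e5],s.x,x_scale=[.01]*11+[1]*8); print(dz,g.cost-0, )
E
python3 fit.py
```

```text
Traceback (most recent call last):
  File "fit.py", line 40, in <module>
    s=least_squares(f,x0,x_scale=[.01]*11+[1]*8,loss="soft_l1")
  File "fit.py", line 23, in f
    for y,q in zip((.007,-.007),tab[k]): r.append(PR(k,x,(.044,y,.0325+dz))[0]+o-px(k,*q))
                                                  ~~^^^^^^^^^^^^^^^^^^^^^^^
  File "fit.py", line 7, in PR
    def PR(k,x,p): return proj(W(x,p),"scene") if k[0]=="s" else proj(W(x,p),"wrist",(P[k][0],P[k][1]))
                                                                 ~~~~^^^^^^^^^^^^^^^^^^^^^^^^^^^^^^^^^^
  File "h.py", line 13, in proj
    K,E=w2c(n,pose); P=np.atleast_2d(P); q=P@E[:3,:3].T+E[:3,3]; q=q*[1,-1,-1]; q=q@np.array(K).T; return q[:,:2]/q[:,2:]
        ~~~^^^^^^^^
  File "h.py", line 8, in w2c
    c=vision.calibration(n)
ValueError: time passes only in moves, steps and waits
```

```bash
python3 - <<'E'
import re
t=open('h.py').read().replace("vision.calibration(n)","CAL(n)").replace('vision.calibration("wrist")','CAL("wrist")')
t=t.replace("def w2c","import functools\n@functools.cache\ndef CAL(n): return vision.calibration(n)\ndef w2c",1)
open('h.py','w').write(t)
E
python3 fit.py; python3 -c "
from h import *
print(robot.current_time_s(),robot.current_tool_pos())"
```

```text
{'x': np.float64(0.4888), 'y': np.float64(0.1929), 'yaw': np.float64(0.3807), 'z': np.float64(0.0982), 'n0': np.float64(0.0219), 'n1': np.float64(0.0336), 'm0': np.float64(0.0293), 'm1': np.float64(0.0347), 'yc': np.float64(0.0338), 'tip': np.float64(0.0097), 'd': np.float64(0.0577)} [-0.45 -0.25 -0.68 -1.18 -0.89 -1.07 -0.05  0.24]
sd z 0.0007792271713929615 res [ 0.   0.  -0.6  1.  -0.2 -0.3  0.4 -0.2 -1.1 -0.   1.5  0.1  0.2  0.
 -0.3  0.4  0.8 -0.5  1.1  1.6 -0.3 -0.2 -0.3 -0.3 -0.2 -0.1 -0.5 -0.2
 -0.3  0.1  0.3  0.5 -0.4 -0.5 -0.  -0.5 -0.2  0.4  0.5 -0.4 -0.1  0.3
  0.1 -0.3  0.3  1.1 -0.1 -0.6 -0.4  0.1 -0.1 -0.1 -0.2 -0.4 -0.3 -0.3
 -0.   0.1  0.2 -0. ]
-0.004 12.558341976141932
-0.002 8.654981776993369
0.002 8.729986066299247
0.004 12.949256179808051
19.6583 [0.48983191 0.19380685 0.26915326]
```

```bash
python3 - <<'E'
from h import *
robot.line_to([.4897,.194,.2756],velocity=.03); robot.pause(.4)
p0=np.load("p0.npy"); pose=(robot.current_tool_pos(),robot.current_eef_rot()); np.save("pose_w9.npy",np.array(pose))
print(pose[0]-p0,robot.current_contact_force(),robot.current_finger_gap(),robot.current_time_s())
snap("wrist","w9");snap("scene","s9");snap("side","d9")
b=lambda f,y,x,h,w:cv2.resize(cv2.imread(f'pics/{f}.png')[y:y+h,x:x+w],(400,500),interpolation=cv2.INTER_NEAREST)
cv2.imwrite('pics/c10.png',np.hstack([b('s9',125,290,50,40),b('w9',115,212,60,48)]))
E
```

```text
[-1.17554874e-04  1.38364517e-05  6.31751261e-02] [ 5.76020953 -0.64820717 -8.310208  ] 0.28094397676630944 20.4083
```

View pics/c10.png

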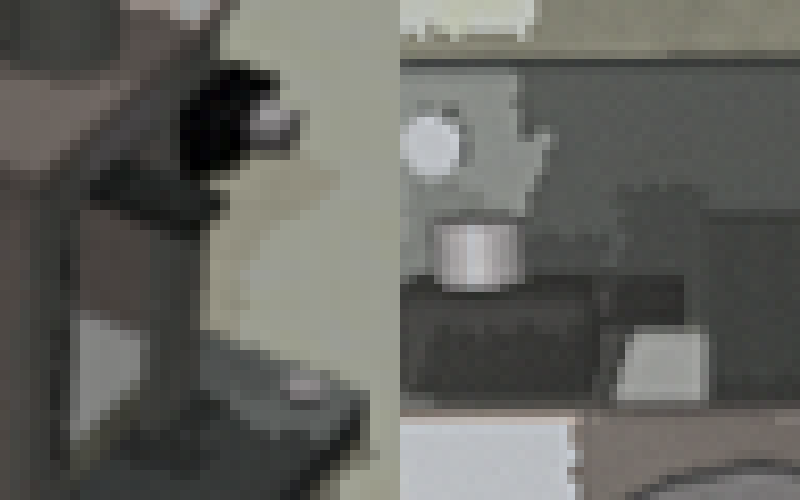

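View pics/d9.png

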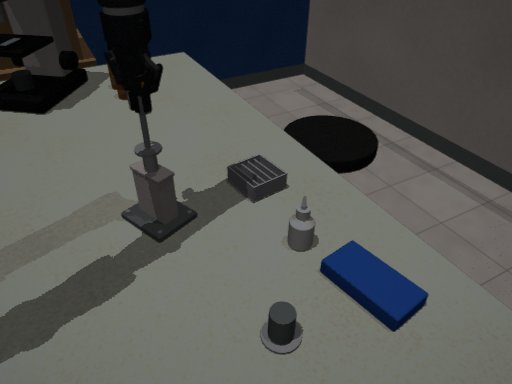

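View pics/s9.png

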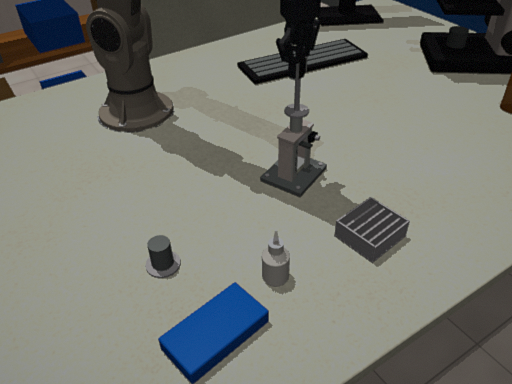

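```bash
python3 - <<'E'
from h import *
print(robot.current_tool_pos()-np.load("p0.npy"),robot.current_finger_gap(),robot.current_time_s())
workorder.close_job()
E
```

```text
[-1.18285662e-04  3.03006542e-06  6.31827686e-02] 0.27850690397289635 20.5583
the job is handed in; nothing more can be done
```

I parked the dust cap on the post, pulled the knob up to the pointer height, and handed the job in at 20.6 s with the gripper still holding the knob at 70 N. Closing the job reports no verdict.

- **Cap:** I set it down slowly until it touched, at the height the sizes predicted (about 5 N peak). The side and scene pictures show it upright and centred on the foot, matching the predicted outline to about 2 pixels.
- **Pointer height:** A fit over three wrist views and the scene view put the pointer at 98.2 mm, about 0.8 mm uncertain. That calls for a pull of 63.2 mm.
- **Rod:** The tool rose 63.18 mm with the knob held. The grip did not change, and a check at 57 mm of pull showed no slip.
- **Tab against pointer:** The last scene picture looks level. It resolves only about 3 mm per pixel there, so the match rests mainly on the fit.
- **Everything else:** By eye, the last pictures show the dropper bottle, slide box and rack where they were. The pointer clamp's outline is unchanged in the scene view.

No check failed. The one disagreement was that the cap sat about 4 mm off the jaw centre along the pads, which I corrected for when parking it.

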